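# Shut the solvent case and hook its hasp

## Task

Pack up the solvent bottles: lower the lid of the green case, swing its steel hasp down and hook it on the brass keeper, so that the lid stays held down on its rubber seal by itself when you let go. Leave the bottle, the jar and the tin beside the case standing where they are.

Things in the scene. Friction and masses are not known exactly. Their poses are not given: they have to be found in the camera images.
- case: Green wooden bottle case, heavy, does not move; rim 135 mm high, 260 mm wide (its y). Origin: on the table under the middle of the 150 mm deep lid. The lid's front is at x = -75 mm, its 8 mm top board juts to -89 mm, the case's own front is at -60 mm; the lid's hinge runs along the back, x = +75 mm. With the lid fully down its top is 175 mm above the table.
- lid (a joint): Lid angle, rad: 0 fully down on the rim, grows as the front edge rises, stop at 1.4. Lid 150 x 260 x 40 mm, about 0.3 kg; its stiff hinge (0.3 N m) holds it at any angle. When lowered it rests on a rubber seal at about 0.09 (front edge some 13 mm up); pulling the front edge fully down takes up to about 18 N and it springs back. Hooked, it stands at about 0.065.
- lid_hinge (a point): Point on the lid's hinge axis (parallel to the case's y), in the middle of the back rim, 135 mm above the table.
- lid_front (a point): Middle of the front edge of the lid's outer face: from lid_hinge 164 mm along the lid and 40 mm towards its outer side.
- hasp (a joint): Hasp angle relative to the lid, rad: 0 = strap parallel to the lid's front (straight down when the lid is fully shut), grows as its tail swings out and up (1.57 = level, straight away from the front, when the lid is shut), stops at -0.11 and 2.2. Its pin is stiff (0.1 N m): the strap stays where it is left.
- hasp_pin (a point): Middle of the hasp's pin, parallel to the case's y, 7 mm in front of the lid's front and 148 mm above the table when the lid is fully down. The steel strap, 36 mm wide and 4 mm thick, runs 87 mm from the pin to a finger tab; it has a slot 18 mm wide from 39 to 78 mm from the pin, and a solid bar from 78 to 87 mm.
- hasp_tab (a point): Grip point on the finger tab at the strap's tail: 36 mm wide (along the case's y), 4 mm thick, 28 mm long, flared out from the strap by 25 degrees. The point is 103 mm from the pin along the strap and 8 mm out from the strap, in the middle of the width; the tab goes on 10 mm beyond it.
- hasp_bar (a point): Middle of the upper edge of the bar below the slot, 78 mm from the pin along the strap: the edge that hooks up behind the keeper's nose. To hook it: pull the strap down until the bar can pass under the nose (lid within about 3 mm of fully down at the front), push it in against the keeper's plate, behind the nose, and let the seal lift it.
- hook_nose (a point): Tip of the downturned nose of the brass keeper, 75 mm above the table. The keeper is a hook 10 mm wide that goes through the strap's slot: from a plate at case x = -77 mm a shank stands out 19.5 mm, 80 to 88 mm above the table; at its end the nose, 5 mm thick, reaches 5 mm below the shank.
- turps: Amber bottle with black cap, 64 mm across, 185 mm high, standing near the case; must not be disturbed. Origin: centre of its underside.
- jar: Green glass jar, 72 mm across, 95 mm high, standing near the case; must not be disturbed. Origin: centre of its underside.
- tin: Red tin, 76 mm across, 110 mm high, standing near the case; must not be disturbed. Origin: centre of its underside.
Things that resemble listed ones, but are neither listed nor needed, are in the scene too. Of the things that look like the turps, the middle-sized one is meant.

How it is judged:
On the way:
1. the lid is down on its seal (value of joint lid below 0.13 rad), for 0.2 s.
At the end, for the whole second after the job is handed in: The lid is held down (lid angle under 0.08 rad) with the hasp against the keeper (hasp angle under 0.09 rad), the upper edge of its bar hooked behind the keeper's nose and at least 1 mm above the nose's tip; bottle, jar and tin still stand upright, each within 25 mm of where it was (value of joint lid below 0.08 rad and value of joint hasp below 0.09 rad and z of hasp_bar in the frame of hook_nose above 0.001 m and x of hasp_bar in the frame of hook_nose above 0.002 m and angle between each of turps, jar, tin's own z axis and vertical below 0.1 rad and distance of each of turps, jar, tin from where it was at the start of the episode below 0.025 m); the robot touches nothing.
It fails at once if the bottle was pushed more than 25 mm or tipped (distance of turps from where it was at the start of the episode above 0.025 m or angle between turps's own z axis and vertical above 0.35 rad).
It fails at once if the jar was pushed more than 25 mm or tipped (distance of jar from where it was at the start of the episode above 0.025 m or angle between jar's own z axis and vertical above 0.35 rad).
It fails at once if the tin was pushed more than 25 mm or tipped (distance of tin from where it was at the start of the episode above 0.025 m or angle between tin's own z axis and vertical above 0.35 rad).
It also fails if it takes over 51 s, if anything falls off the work surface, if the arm or the gripper's body presses on something with over 40 N, if the wrist force passes 120 N, or if a joint passes its speed limit or range.

## Robot

A 6-joint arm with a two-finger parallel gripper is mounted at the origin on the work surface. World frame = base frame: x ahead of the robot, y to its left, z up, the work surface at z = 0. Lengths are in m, angles in rad, forces in N, time in s.
With the tool pointing down it reaches from about 0.325 to 1 m from the base axis. Payload 5.1 kg.
Tool frame: the origin (TCP) lies at the very end of the fingers, on their centre line; the grasp point (between the pads) lies 19 mm behind it; z points along the fingers, y is the line along which they close (so a half turn about z gives the same grasp; the last joint's range is limited). The gripper opens to 85 mm and grips with 20 to 120 N. Pads are 22 mm wide; open, the fingers measure 114 mm over their backs; the gripper's body (76 mm by 85 mm) begins 54 mm behind the grasp point. The pads swing forward as they close: fully open they stand 13 mm farther back than shut.
Start: joints at [-1.329, 0.124, 1.65, -0, 1.367, -0.083], TCP at [0.207, -0.616, 0.195] pointing down, gripper open.
Joint ranges: [-2.61, 2.61], [-1.02, 2.33], [0.03, 2.71], [-1.35, 4.49], [0.32, 2.68], [-2.91, 2.91]. Speed limits (rad/s): [2.57, 2.57, 3.14, 3.14, 3.14, 3.14].

## Interface

Orientations are given as [roll, pitch, yaw] about the fixed x, y, z axes, in that order (R = Rz(yaw) Ry(pitch) Rx(roll)).
In Python, from bench import observe, get_image, get_calibration, hand_in gives the robot as it stands. The module is installed in compiled form; this text tells all that it offers.
- The arm moves only by the tool step_arm, never from a script. Its argument "increments" is a list that holds one entry, the list of rows, each a list of 4 numbers: the shift along the tool's x, y, z as a fraction of full scale, then the turn about the tool's z as a fraction of full scale. In form: [[[dx, dy, dz, roll], ...]]. A call has 1 to 8 rows; each row shifts and turns the commanded pose from where the row before left it, along the tool's axes as they then stand; what a row does not reach is not made up. Full scale, the value 1, is 0.02 m for a shift and 0.12 rad for a turn. A row lasts 1/8 s, in which the tool goes at most 62.5 mm and 10.7 degrees, less where a joint would pass 70% of its speed; a pose out of reach is approached as far as the arm can. A call with a number of a shift or a turn outside -1 to 1 is refused whole. A call with a gripper value outside its range is refused whole. "fingers" is the closure, from 0 (fully open) to 1 (shut), set as the call begins (left out, the last holds). The fingers move at their own pace and stop on an object; "grip_force" is the grip in N (left out, the last holds). Time passes only in rows, so rows that do not move let the fingers close. It gives the time, the measured TCP pose, the force, the opening and the grip force at its end, in the units of the state.
- observe(): the state, without advancing time (a new reading comes with each control period).
- get_image(name): name is "scene" or "top" or "wrist"; returns the picture (420x560x3 uint8, red, green, blue); there is no depth.
- get_calibration(name): a dict with "K" (3x3 intrinsics, pixels), "R" (3x3) and "t" (3): a world point X has camera coordinates R X + t; the wrist camera has in their place "T_tool_cam" (4x4, takes a point from camera to tool coordinates, whose origin is the TCP and whose axes are the flange's). Camera axes: x right, y down, z forward; pixel columns grow to the right and rows downward; lengths in m; the calibration is good to about 2 mm. A picture is of the moment at which its call begins: read the wrist's pose just before it. get_calibration takes no time and is no camera call.
- hand_in(): hands the job in; it is judged then, once.
The state is a dict: "time_s": time; "joints": joint angles; "dq": joint speeds; "joint_torque": joint torques, N m; "tcp_pos": TCP position; "eef_rot": TCP orientation; "force": force on the tool from outside, world axes, zero at the start; "ft_torque": the same for the moment, N m; "grip_width": opening from 0.0 (shut) to 1.0 (fully open); "grip_force": force on a finger pad.
Only numpy, scipy, OpenCV 4.12 (cv2) and the standard library are available. Lean on these libraries where they do the work, as an engineer would, in place of code of your own. Each camera call takes 0.05 s, during which the arm holds its last target. There are 200 camera calls.

## Working session

There is one attempt and no reset: what is moved stays moved. The work goes in short steps, Python scripts to look and compute and a tool call to move; the robot and the scene stay as the last step left them, time stands still between calls to the robot, and variables do not carry over. Pictures are saved under pics/ and viewed, at most 10 in all, crops included, and the job is handed in when it is done.

Besides the shell and the picture viewer there is one more tool, called after ">>>" by a JSON object that holds its "method" and its "body", one argument or row to a line. step_arm: Moves the arm, as the interface text tells. Shift numbers are shares of 0.02 m and turn numbers shares of 0.12 rad, none past 1 either way. Its arguments: {"type":"object","properties":{"increments":{"type":"array"},"fingers":{"type":"number"},"grip_force":{"type":"number"}},"required":["increments"]}

```bash
mkdir -p pics
python3 - <<'E'
from bench import *
import cv2,numpy as np
np.set_printoptions(precision=4,suppress=True)
o=observe();print({k:np.round(v,4) for k,v in o.items()})
for n in("scene","top"):
    cv2.imwrite(f"pics/{n}0.png",get_image(n)[:,:,::-1]);c=get_calibration(n);print(n,c["K"],-c["R"].T@c["t"],c["R"])
print(get_calibration("wrist"))
E
```

```text
{'time_s': np.float64(0.0), 'joints': array([-1.3286,  0.1245,  1.6517,  0.    ,  1.3675, -0.0826]), 'dq': array([-0.0007,  0.0018, -0.0013,  0.0013,  0.0003, -0.0008]), 'joint_torque': array([ -0.0011, -42.3612, -36.5451,  -0.0001,   0.0071,   0.    ]), 'tcp_pos': array([ 0.2072, -0.6154,  0.1935]), 'eef_rot': array([-3.1395, -0.0002,  0.3248]), 'force': array([-0.3322,  0.4117, -0.5014]), 'ft_torque': array([-0.0225, -0.0267, -0.0038]), 'grip_force': np.float64(0.0), 'grip_width': np.float64(0.9998)}
scene [[501.0588   0.     275.6894]
 [  0.     501.0588 206.5986]
 [  0.       0.       1.    ]] [0.9142 0.2244 1.1136] [[-0.5533  0.833  -0.0077]
 [ 0.7846  0.518  -0.3409]
 [-0.2799 -0.1946 -0.9401]]
top [[488.1394   0.     285.4094]
 [  0.     488.1394 210.5225]
 [  0.       0.       1.    ]] [ 0.4897 -0.0002  1.367 ] [[-0.0073 -0.9994 -0.0325]
 [-0.9931  0.011  -0.1165]
 [ 0.1168  0.0315 -0.9927]]
{'K': array([[370.3134,   0.    , 280.7811],
       [  0.    , 370.3134, 204.7821],
       [  0.    ,   0.    ,   1.    ]]), 'T_tool_cam': array([[-0.    , -0.9589, -0.2836,  0.0725],
       [ 1.    ,  0.0003, -0.0013, -0.0002],
       [ 0.0014, -0.2836,  0.9589, -0.1793],
       [ 0.    ,  0.    ,  0.    ,  1.    ]])}
```

View pics/scene0.png

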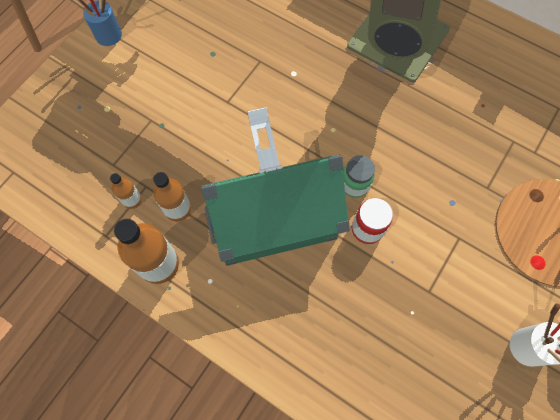

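View pics/top0.png

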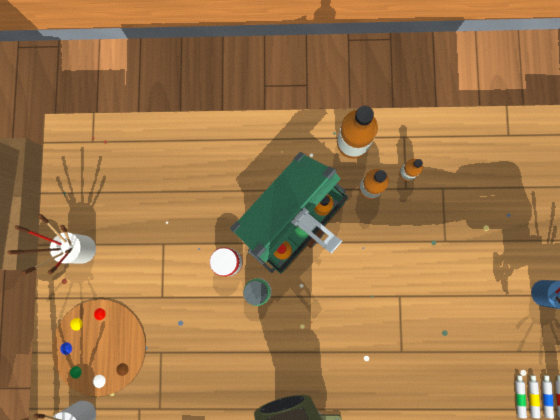

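The scene view shows the lid (green quad about (205,190), (338,157), (348,230), (225,262)), with the hasp sticking out at (258,112). The top view shows the same case, with the jar at (257,292), the tin at (225,262) and the middle bottle at (375,184). I'll zoom in for exact corners.

Run:
```python
import cv2
a=cv2.imread("pics/top0.png")[140:290,215:395];cv2.imwrite("pics/t1.png",cv2.resize(a,None,fx=4,fy=4,interpolation=cv2.INTER_CUBIC))
a=cv2.imread("pics/scene0.png")[100:270,190:390];cv2.imwrite("pics/s1.png",cv2.resize(a,None,fx=3.5,fy=3.5,interpolation=cv2.INTER_CUBIC))
```

```text
(no output)
```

View pics/t1.png

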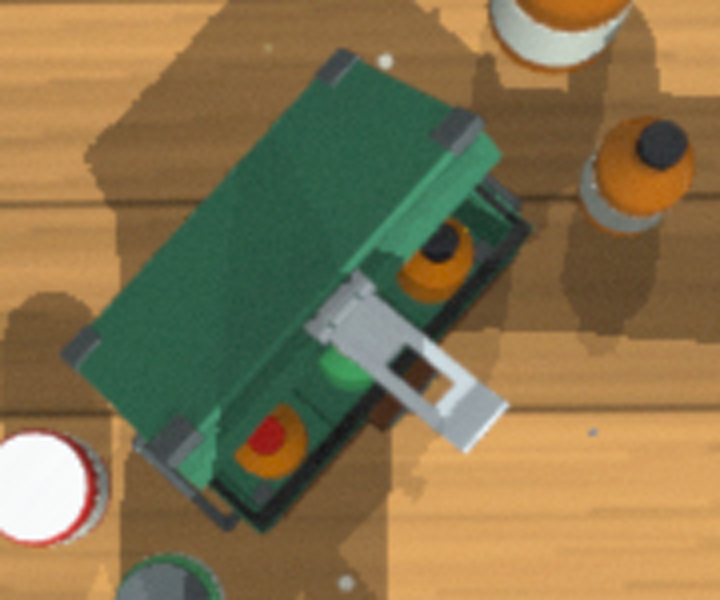

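View pics/s1.png

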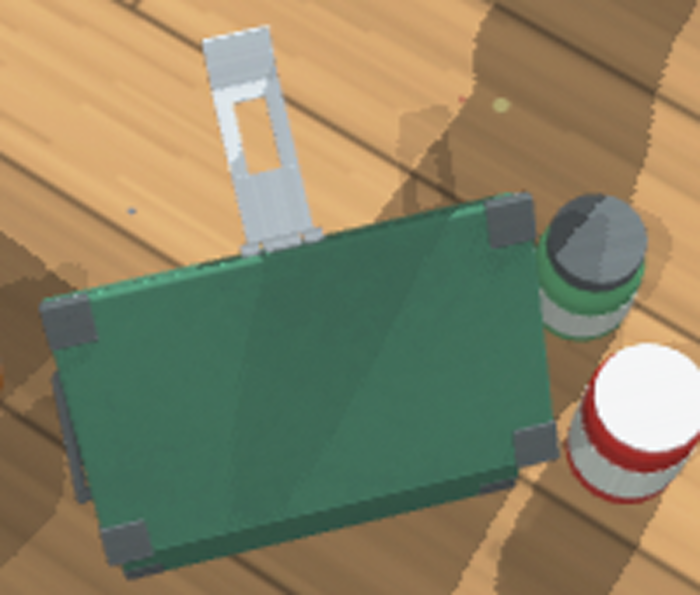

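```bash
cat > fit.py <<'E'
import numpy as np
from bench import get_calibration
from scipy.optimize import least_squares
C={n:get_calibration(n) for n in("scene","top")}
def proj(n,X):
    c=C[n];p=(c["R"]@np.atleast_2d(X).T+c["t"].reshape(3,1)).T@c["K"].T;return p[:,:2]/p[:,2:]
def ray(n,uv,z):
    c=C[n];d=c["R"].T@np.linalg.solve(c["K"],[*uv,1]);o=-c["R"].T@c["t"];return o+d*(z-o[2])/d[2]
def pt(P,a,n,y):   # lid coords
    x0,y0,w,th,ph=P;X=np.array([.075-a*np.cos(th)+n*np.sin(th),y,.135+a*np.sin(th)+n*np.cos(th)])
    R=np.array([[np.cos(w),-np.sin(w),0],[np.sin(w),np.cos(w),0],[0,0,1]]);return R@X+[x0,y0,0]
def hp(P,s,o,y):   # hasp coords: along strap, out
    ph=P[4];return pt(P,.157+s*np.sin(ph)+o*np.cos(ph),.013-s*np.cos(ph)+o*np.sin(ph),y)
E
cat > f1.py <<'E'
from fit import *
T=lambda x,y:(x/4+215,y/4+140)
S=lambda x,y:(x/3.5+190,y/3.5+100)
L=lambda *a:(pt,a); H=lambda *a:(hp,a)
obs=[("top",L(0,.04,-.13),T(342,48)),("top",L(0,.04,.13),T(63,352)),("top",L(.164,.04,-.13),T(481,120)),("top",L(.164,.04,.13),T(172,458)),
("scene",L(0,.04,-.13),S(110,563)),("scene",L(0,.04,.13),S(557,460)),("scene",L(.164,.04,-.13),S(42,303)),("scene",L(.164,.04,.13),S(533,195)),
("top",H(.112,.012,-.018),T(508,405)),("top",H(.112,.012,.018),T(465,452)),("scene",H(.112,.012,-.018),S(203,42)),("scene",H(.112,.012,.018),S(269,27)),
("top",H(.087,0,-.018),T(477,373)),("top",H(.087,0,.018),T(433,424)),("scene",H(.087,0,-.018),S(214,92)),("scene",H(.087,0,.018),S(278,76))]
def res(P): return np.concatenate([proj(n,f(P,*a))[0]-uv for n,(f,a),uv in obs])
r=least_squares(res,[.55,0,-.6,.6,1.5],loss="soft_l1")
print(r.x.round(4));print(res(r.x).reshape(-1,2).round(1))
P=r.x;print("pin",hp(P,0,0,0),"tab",hp(P,.103,.008,0),"front",pt(P,.164,.04,0))
for nm,t,s,z in(("tin",(225,261.5),(375.7,213.7),.11),("jar",(257,292),(360.6,168.6),.095),("turps",(380.5,176),(161,179.5),.185)):
    print(nm,ray("top",t,z).round(3),ray("scene",s,z).round(3))
E
python3 f1.py
```

```text
[0.6157 0.0119 0.822  0.862  1.0106]
[[-0.7 -1.1]
 [-1.3 -1.1]
 [-0.5 -1.1]
 [-1.8  0.1]
 [-0.4 -0. ]
 [ 0.3 -0.7]
 [-0.4  0.8]
 [-0.5  0.4]
 [ 0.1 -0.3]
 [-0.3  0.3]
 [-0.2 -0.9]
 [-0.1 -0.7]
 [ 0.2  2. ]
 [ 0.3  1.3]
 [-0.4 -0.6]
 [ 0.1 -0.1]]
pin [ 0.60394929 -0.00078245  0.26264375] tab [ 0.5386169  -0.07107646  0.30089855] front [0.61480062 0.01089297 0.28553333]
tin [0.507 0.196 0.11 ] [0.512 0.202 0.11 ]
jar [0.429 0.115 0.095] [0.432 0.121 0.095]
turps [ 0.711 -0.196  0.185] [ 0.717 -0.193  0.185]
```

Both fits agree to within 2 mm: the case is at (0.616, 0.012) with yaw 0.822, the lid at 0.86 and the hasp at 1.01. First I'll raise the tool, turn it to yaw 2.393 (tool y along case +x) and shut the fingers.

>>> {"method": "step_arm", "body": {
  "increments": [
    [[0, 0, -1, -1], [0, 0, -1, -1], [0, 0, -1, -1], [0, 0, -1, -1], [0, 0, -1, -1], [0, 0, -1, -1], [0, 0, -1, -1], [0, 0, -1, -1]]
  ],
  "fingers": 1,
  "grip_force": 40
}}

```text
time_s: 1.1
tcp_pos: [0.2073, -0.6157, 0.3546]
eef_rot: [-3.141, -0.001, 1.289]
force: [-0.2, -0.7, -0.1]
grip_width: 0.002
grip_force: 0.0
```

>>> {"method": "step_arm", "body": {
  "increments": [
    [[0, 0, -0.5, -1], [0, 0, 0, -1], [0, 0, 0, -1], [0, 0, 0, -1], [0, 0, 0, -1], [0, 0, 0, -1], [0, 0, 0, -1], [0, 0, 0, -1]]
  ]
}}

```text
time_s: 2.1
tcp_pos: [0.2073, -0.6158, 0.3639]
eef_rot: [3.141, -0.001, 2.249]
force: [0.7, 0.5, -1.1]
grip_width: -0.001
grip_force: 0.0
```

>>> {"method": "step_arm", "body": {
  "increments": [
    [[0, 0, 0, -1], [0, 0, 0, -0.2], [0, 0, 0, 0]]
  ]
}}

```text
time_s: 2.48
tcp_pos: [0.2074, -0.6159, 0.3643]
eef_rot: [3.141, -0.0, 2.387]
force: [0.7, 0.6, 0.2]
grip_width: 0.002
grip_force: 0.0
```

>>> {"method": "step_arm", "body": {
  "increments": [
    [[0.18, 1, 0, 0], [0.18, 1, 0, 0], [0.18, 1, 0, 0], [0.18, 1, 0, 0], [0.18, 1, 0, 0], [0.18, 1, 0, 0], [0.18, 1, 0, 0], [0.18, 1, 0, 0]]
  ]
}}

```text
time_s: 3.48
tcp_pos: [0.2965, -0.4784, 0.3647]
eef_rot: [3.142, 0.0, 2.389]
force: [0.6, -0.3, -0.1]
grip_width: 0.002
grip_force: 0.0
```

>>> {"method": "step_arm", "body": {
  "increments": [
    [[0.18, 1, 0, 0], [0.18, 1, 0, 0], [0.18, 1, 0, 0], [0.18, 1, 0, 0], [0.18, 1, 0, 0], [0.18, 1, 0, 0], [0.18, 1, 0, 0], [0.18, 1, 0, 0]]
  ]
}}

```text
time_s: 4.47
tcp_pos: [0.3849, -0.3419, 0.3647]
eef_rot: [-3.142, 0.0, 2.389]
force: [0.0, 0.9, -0.8]
grip_width: 0.0
grip_force: 0.0
```

>>> {"method": "step_arm", "body": {
  "increments": [
    [[0.18, 1, 0, 0], [0.18, 1, 0, 0], [0.18, 1, 0, 0], [0.18, 1, 0, 0], [0.18, 1, 0, 0], [0.18, 1, 0, 0], [0.18, 1, 0, 0], [0.18, 1, 0, 0]]
  ]
}}

```text
time_s: 5.48
tcp_pos: [0.473, -0.2054, 0.3647]
eef_rot: [-3.142, -0.0, 2.389]
force: [-0.8, -0.9, 0.1]
grip_width: -0.0
grip_force: 0.0
```

>>> {"method": "step_arm", "body": {
  "increments": [
    [[0.18, 1, 0, 0], [0.18, 1, 0, 0], [0.18, 1, 0, 0], [0.18, 1, 0, 0], [0.18, 1, 0, 0], [0.18, 1, 0, 0], [0.18, 1, 0, 0], [0.18, 1, 0, 0]]
  ]
}}

```text
time_s: 6.48
tcp_pos: [0.5616, -0.0691, 0.3647]
eef_rot: [-3.142, 0.0, 2.389]
force: [0.0, -0.8, 0.6]
grip_width: 0.002
grip_force: 0.0
```

>>> {"method": "step_arm", "body": {
  "increments": [
    [[0.18, 1, 0, 0], [0.18, 1, 0, 0], [0.18, 1, 0, 0], [0.18, 1, 0, 0], [0.18, 1, 0, 0], [0, 0.5, 0, 0], [0, 0, 0, 0]]
  ]
}}

```text
time_s: 7.35
tcp_pos: [0.6233, 0.0228, 0.3645]
eef_rot: [-3.141, -0.0, 2.389]
force: [-0.8, -0.4, 0.2]
grip_width: -0.001
grip_force: 0.0
```

>>> {"method": "step_arm", "body": {
  "increments": [
    [[0, 0.65, 0.5, 0], [0, 0, 1, 0], [0, 0, 1, 0], [0, 0, 1, 0], [0, 0, 0.6, 0], [0, 0, 0.4, 0]]
  ]
}}

```text
time_s: 8.1
tcp_pos: [0.6316, 0.0318, 0.2736]
eef_rot: [-3.141, -0.001, 2.389]
force: [-0.2, 0.5, 0.4]
grip_width: 0.002
grip_force: 0.0
```

>>> {"method": "step_arm", "body": {
  "increments": [
    [[0, -0.4, 0.33, 0], [0, -0.4, 0.33, 0], [0, -0.4, 0.33, 0], [0, -0.4, 0.33, 0]]
  ]
}}

```text
time_s: 8.6
tcp_pos: [0.6097, 0.008, 0.2483]
eef_rot: [3.141, 0.001, 2.389]
force: [-1.2, -0.6, 3.4]
grip_width: -0.001
grip_force: 1.6
```

>>> {"method": "step_arm", "body": {
  "increments": [
    [[0, -0.32, 0.34, 0], [0, -0.32, 0.34, 0], [0, -0.32, 0.34, 0], [0, -0.32, 0.34, 0]]
  ]
}}

```text
time_s: 9.1
tcp_pos: [0.5929, -0.0109, 0.2229]
eef_rot: [3.14, 0.003, 2.388]
force: [0.3, -0.7, -0.7]
grip_width: -0.003
grip_force: 0.0
```

>>> {"method": "step_arm", "body": {
  "increments": [
    [[0, -0.23, 0.42, 0], [0, -0.23, 0.42, 0], [0, -0.23, 0.42, 0], [0, -0.23, 0.42, 0], [0, 0, 0, 0], [0, 0, 0, 0]]
  ]
}}

```text
time_s: 9.85
tcp_pos: [0.5801, -0.0235, 0.1878]
eef_rot: [3.141, 0.0, 2.389]
force: [-0.4, 0.2, -0.0]
grip_width: -0.001
grip_force: 0.0
```

>>> {"method": "step_arm", "body": {
  "increments": [
    [[0, 0, 0.2, 0], [0, 0, 0.2, 0], [0, 0, 0, 0]]
  ]
}}

```text
time_s: 10.22
tcp_pos: [0.5796, -0.0235, 0.1789]
eef_rot: [-3.141, -0.001, 2.389]
force: [-0.0, 0.4, -1.1]
grip_width: -0.0
grip_force: 0.0
```

Run:
```python
from bench import *
import cv2,numpy as np
print(observe()["force"])
t=get_image("top")[:,:,::-1];s=get_image("scene")[:,:,::-1]
a=cv2.resize(t[140:290,215:395],None,fx=2.2,fy=2.2,interpolation=3);b=cv2.resize(s[100:270,190:390],None,fx=2,fy=2,interpolation=3)
h=max(len(a),len(b));f=lambda i:cv2.copyMakeBorder(i,0,h-len(i),0,0,0)
cv2.imwrite("pics/c2.png",np.hstack([f(a),f(b)]))
```

```text
[-0.02377384  0.44510261 -1.06407674]
```

View pics/c2.png

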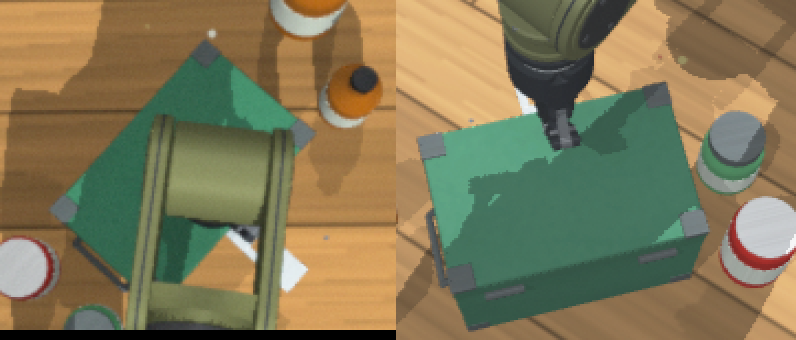

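The top and scene views show the lid nearly flat with the fingertips over its front edge, the hasp strap still swung out, and the bottle, jar and tin untouched. Next I'll press down to find contact.

>>> {"method": "step_arm", "body": {
  "increments": [
    [[0, 0, 0.15, 0], [0, 0, 0, 0]]
  ]
}}

```text
time_s: 10.58
tcp_pos: [0.5797, -0.0236, 0.1762]
eef_rot: [-3.141, -0.0, 2.389]
force: [-0.0, 0.1, -0.4]
grip_width: 0.001
grip_force: 0.0
```

>>> {"method": "step_arm", "body": {
  "increments": [
    [[0, 0, 0.15, 0], [0, 0, 0, 0]]
  ]
}}

```text
time_s: 10.82
tcp_pos: [0.5796, -0.0236, 0.1731]
eef_rot: [-3.141, -0.001, 2.389]
force: [-0.1, -0.2, -0.1]
grip_width: -0.001
grip_force: 0.0
```

```bash
cat > f2.py <<'E'
from fit import *
obs=[("scene",.164,-.13,(200.5,166.5)),("scene",.164,.13,(325.5,141)),("scene",0,.13,(345.5,216.5)),("scene",0,-.13,(216.5,245)),("top",0,-.13,(309,158)),("top",.164,-.13,(358.2,200.5)),("top",0,.13,(238.6,235.5))]
for free in(0,1):
    f=lambda q:np.concatenate([proj(n,pt([*(q[1:] if free else [.6157,.0119,.822]),q[0],1.],a,.04,y))[0]-uv for n,a,y,uv in obs])
    r=least_squares(f,[.1,.6157,.0119,.822] if free else [.1]);print(r.x.round(4));print(r.fun.reshape(-1,2).round(1).tolist())
from bench import observe
p=observe()["tcp_pos"];print(p,proj("scene",p),(proj("scene",p)-[190,100])*2+[396,0])
E
python3 f2.py
```

```text
[0.0504]
[[0.7, 2.0], [-0.9, 0.3], [0.8, -1.2], [0.9, 0.2], [-0.8, -1.0], [-0.1, -0.1], [-1.6, -1.3]]
[0.0794 0.6146 0.0101 0.8146]
[[0.4, 0.3], [-0.5, -0.6], [0.4, -1.1], [0.2, -0.6], [0.0, -0.7], [0.5, 0.2], [-1.3, -1.6]]
[ 0.5796427  -0.02356036  0.17310766] [[268.73093933 172.25838799]] [[553.46187866 144.51677599]]
```

>>> {"method": "step_arm", "body": {
  "increments": [
    [[0, 0, 0.2, 0], [0, 0, 0, 0]]
  ]
}}

```text
time_s: 11.08
tcp_pos: [0.5796, -0.0235, 0.1689]
eef_rot: [-3.141, -0.001, 2.389]
force: [0.2, -0.8, -0.9]
grip_width: 0.002
grip_force: 0.0
```

Run:
```python
from bench import *
import cv2,numpy as np
o=observe();print(o["force"],o["tcp_pos"],o["joint_torque"])
b=get_image("wrist")[:,:,::-1]
cv2.imwrite("pics/w3.png",b)
```

```text
[ 0.1757252  -0.75664024 -0.92959261] [ 0.57956918 -0.02353457  0.16894192] [-3.17656188e-03 -3.55819452e+01 -3.61269522e+01 -2.65022081e-04
 -1.73647678e-02  3.60856825e-05]
```

View pics/w3.png

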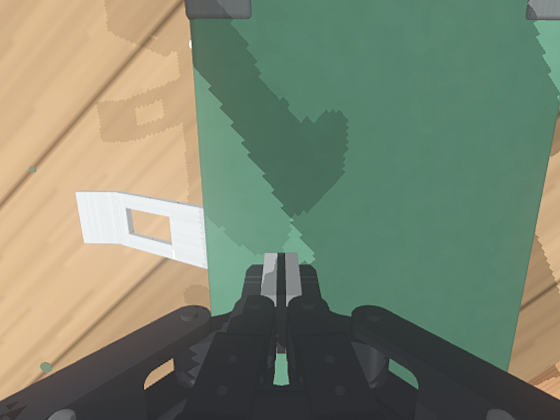

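```bash
cat > f3.py <<'E'
from fit import *
from bench import observe
from scipy.spatial.transform import Rotation as Ro
w=get_calibration("wrist");o=observe()
T=np.eye(4);T[:3,:3]=Ro.from_euler("xyz",o["eef_rot"]).as_matrix();T[:3,3]=o["tcp_pos"];M=np.linalg.inv(T@w["T_tool_cam"])
def pw(X): p=w["K"]@(M[:3,:3]@X+M[:3,3]);return p[:2]/p[2]
def ld(uv,A,B):
    a,b=pw(A),pw(B);d=(b-a)/np.linalg.norm(b-a);v=np.array(uv)-a;return d[0]*v[1]-d[1]*v[0]
lines=[((193,30),.164),((203,200),.164),((210,308),.164),((558,110),0),((508,370),0)]
hs=[((77,192),.112,.012,.018),((85,243),.112,.012,-.018),((122,190),.087,0,.018),((127,245),.087,0,-.018)]
def f(q):
    P=q;return np.array([ld(uv,pt(P,a,.04,.1),pt(P,a,.04,-.1)) for uv,a in lines]+[e for uv,s,u,y in hs for e in pw(hp(P,s,u,y))-uv])
for free in(0,1):
    g=(lambda q:f([.6157,.0119,.822,*q])) if not free else f
    r=least_squares(g,[.09,1.] if not free else [.6157,.0119,.822,.09,1.]);print(r.x.round(4),r.fun.round(1))
print(pw(o["tcp_pos"]))
E
python3 f3.py
```

```text
[0.1104 0.9039] [-0.8  0.3  0.4  6.4  3.2  0.3 -4.3  0.8 -3.3 -3.9 -1.4 -2.  -3.7]
[0.6204 0.0098 0.8236 0.0057 1.0902] [-0.8  0.6  0.8  1.1 -0.7  1.2  0.4  1.5 -0.6 -2.8  2.4 -1.2 -2.4]
[279.66772129 240.400787  ]
```

The wrist view shows the fingertips ending at row 253, short of the projected TCP at row 240, with a gap to their shadow at (297,213). So the real tips are still just above the lid, and I'll press on in small steps.

>>> {"method": "step_arm", "body": {
  "increments": [
    [[0, 0, 0.2, 0], [0, 0, 0, 0]]
  ]
}}

```text
time_s: 11.38
tcp_pos: [0.5796, -0.0235, 0.165]
eef_rot: [-3.141, -0.001, 2.389]
force: [0.1, -0.8, 0.4]
grip_width: -0.004
grip_force: 0.0
```

>>> {"method": "step_arm", "body": {
  "increments": [
    [[0, 0, 0.2, 0], [0, 0, 0, 0]]
  ]
}}

```text
time_s: 11.62
tcp_pos: [0.5796, -0.0235, 0.161]
eef_rot: [-3.141, -0.001, 2.389]
force: [-0.3, 0.5, 0.0]
grip_width: 0.003
grip_force: 0.0
```

>>> {"method": "step_arm", "body": {
  "increments": [
    [[0, 0, 0.2, 0], [0, 0, 0, 0]]
  ]
}}

```text
time_s: 11.88
tcp_pos: [0.5796, -0.0236, 0.157]
eef_rot: [-3.141, -0.001, 2.389]
force: [0.7, -0.4, 0.4]
grip_width: -0.002
grip_force: 0.0
```

Run:
```python
from bench import *
import cv2,numpy as np
b=get_image("wrist")[:,:,::-1].copy();cv2.imwrite("pics/w4.png",b)
for n in("w3","w4"):
    i=cv2.imread(f"pics/{n}.png").astype(int);g=(i[:,:,1]>i[:,:,2]+20)
    for r in(60,200):
        c=np.where(g[r])[0];print(n,r,c.min(),c.max())
    print([int(i[r,272].sum()) for r in range(225,275,3)])
```

```text
w3 60 194 559
w3 200 203 540
[390, 388, 389, 389, 389, 388, 387, 387, 387, 394, 543, 542, 542, 545, 545, 569, 406]
w4 60 186 559
w4 200 197 559
[391, 392, 392, 392, 393, 393, 390, 391, 391, 399, 548, 548, 548, 549, 546, 548, 549]
```

>>> {"method": "step_arm", "body": {
  "increments": [
    [[0, 0, 0.25, 0], [0, 0, 0, 0]]
  ]
}}

```text
time_s: 12.18
tcp_pos: [0.5795, -0.0235, 0.1518]
eef_rot: [-3.141, -0.001, 2.389]
force: [0.8, -0.4, -1.1]
grip_width: 0.005
grip_force: 0.0
```

>>> {"method": "step_arm", "body": {
  "increments": [
    [[0, 0, 0.25, 0], [0, 0, 0, 0]]
  ]
}}

```text
time_s: 12.42
tcp_pos: [0.58, -0.0238, 0.1477]
eef_rot: [3.142, 0.0, 2.389]
force: [0.1, -1.0, 0.6]
grip_width: 0.002
grip_force: 0.7
```

Run:
```python
from bench import *
import cv2,numpy as np
b=get_image("scene")[:,:,::-1].copy();cv2.imwrite("pics/s5.png",cv2.resize(b[90:240,190:360],None,fx=4,fy=4,interpolation=2))
```

```text
(no output)
```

View pics/s5.png

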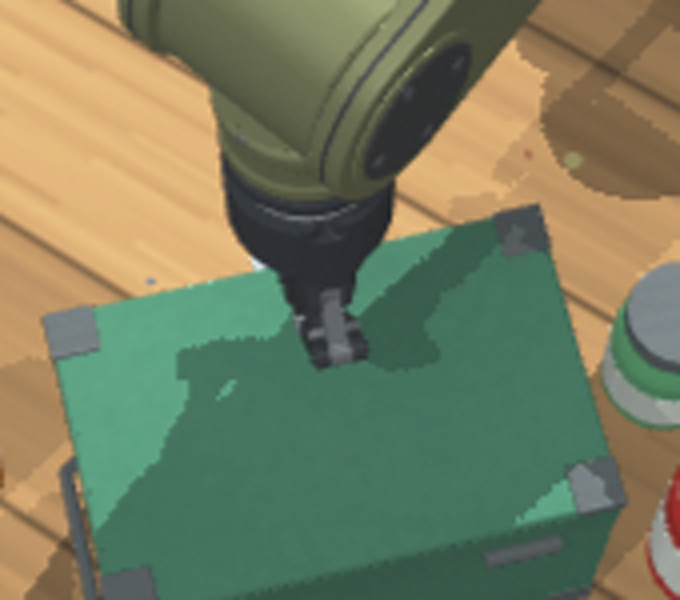

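Run:
```python
from fit import *
for z in(.1477,.1677,.1877): print(z,proj("scene",[.58,-.0238,z]))
```

```text
0.1477 [[268.79265198 177.24564971]]
0.1677 [[268.59205531 173.39755986]]
0.1877 [[268.38400716 169.40652686]]
```

>>> {"method": "step_arm", "body": {
  "increments": [
    [[0, 0, 0.2, 0], [0, 0, 0, 0]]
  ]
}}

```text
time_s: 12.72
tcp_pos: [0.5799, -0.0243, 0.1448]
eef_rot: [-3.141, 0.001, 2.389]
force: [-3.5, -1.6, 7.1]
grip_width: -0.003
grip_force: 3.2
```

>>> {"method": "step_arm", "body": {
  "increments": [
    [[0, 0, 0.2, 0], [0, 0, 0, 0]]
  ]
}}

```text
time_s: 12.98
tcp_pos: [0.5798, -0.0247, 0.1417]
eef_rot: [-3.14, 0.001, 2.389]
force: [-6.4, -4.2, 10.8]
grip_width: -0.001
grip_force: 5.1
```

>>> {"method": "step_arm", "body": {
  "increments": [
    [[0, 0, -1, 0], [0, 1, -0.8, 0], [0, 0, 0, 0], [0, 0, 0, 0], [0, 0, 0, 0], [0, 0, 0, 0]]
  ],
  "fingers": 0
}}

```text
time_s: 13.72
tcp_pos: [0.5929, -0.0092, 0.1747]
eef_rot: [-3.141, -0.001, 2.388]
force: [0.3, -0.1, -0.4]
grip_width: 0.996
grip_force: 0.0
```

Run:
```python
from bench import *
import cv2,numpy as np
o=observe();print(o["grip_width"],o["force"],o["tcp_pos"])
cv2.imwrite("pics/w6.png",get_image("wrist")[:,:,::-1])
```

```text
0.9964680216463939 [ 0.26824142 -0.10749223 -0.44626692] [ 0.59294273 -0.00920071  0.17472376]
```

View pics/w6.png

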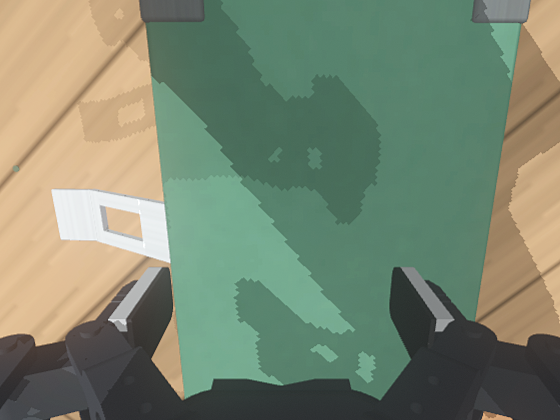

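The wrist view shows open tips at (168,267) and (393,267), which puts them about 51 mm above the nominal TCP. The earlier touch on the lid agrees, so I'll use that offset. Next I'll go out in front of the hasp and sweep it down with the back of the case-side finger.

>>> {"method": "step_arm", "body": {
  "increments": [
    [[-0.1, -1, 0, 0], [0, -1, 0, 0], [0, -1, 0, 0], [0, -1, 0, 0], [0, -1, 0, 0], [0, -1, 0, 0], [0, -1, 0, 0], [0, -1, 0, 0]]
  ]
}}

```text
time_s: 14.78
tcp_pos: [0.4847, -0.1281, 0.1755]
eef_rot: [3.142, 0.0, 2.389]
force: [0.2, -0.7, 0.2]
grip_width: 0.998
grip_force: 0.0
```

>>> {"method": "step_arm", "body": {
  "increments": [
    [[0, -1, 0, 0], [0, -1, 0, 0], [0, -0.35, 0.5, 0], [0, 0, 1, 0], [0, 0, 1, 0], [0, 0, 1, 0], [0, 0, 0.85, 0], [0, 0, 0, 0]]
  ]
}}

```text
time_s: 15.78
tcp_pos: [0.452, -0.1604, 0.0859]
eef_rot: [-3.14, -0.005, 2.389]
force: [0.3, -1.0, -0.3]
grip_width: 0.995
grip_force: 0.0
```

>>> {"method": "step_arm", "body": {
  "increments": [
    [[0, 0.21, 0.54, 0], [0, 0.21, 0.54, 0], [0, 0.21, 0.54, 0], [0, 0.34, 0.39, 0], [0, 0.34, 0.39, 0], [0, 0.34, 0.39, 0], [0, 0, 0, 0]]
  ]
}}

```text
time_s: 16.65
tcp_pos: [0.4759, -0.1368, 0.0319]
eef_rot: [-3.141, -0.001, 2.39]
force: [-0.1, 0.9, 0.0]
grip_width: 0.999
grip_force: 0.0
```

>>> {"method": "step_arm", "body": {
  "increments": [
    [[0, 0.29, 0.2, 0], [0, 0.29, 0.2, 0], [0, 0.29, 0.2, 0], [0, 0, 0, 0]]
  ]
}}

```text
time_s: 17.15
tcp_pos: [0.488, -0.1242, 0.0204]
eef_rot: [-3.142, -0.001, 2.389]
force: [0.0, -0.3, 0.1]
grip_width: 1.0
grip_force: 0.0
```

Run:
```python
from bench import *
import cv2,numpy as np
o=observe();p=o["tcp_pos"];d=p[:2]-[.6157,.0119];c,s=np.cos(.822),np.sin(.822)
print(o["force"],"case",c*d[0]+s*d[1],-s*d[0]+c*d[1],p[2],"corner",c*d[0]+s*d[1]+.057,p[2]+.051)
w=cv2.resize(get_image("wrist")[:,:,::-1],(400,300));t=cv2.resize(get_image("top")[180:300,270:390,::-1],(300,300),interpolation=3)
cv2.imwrite("pics/w7.png",np.hstack([w,t]))
```

```text
[ 0.01972508 -0.33487064  0.06564662] case -0.18663187624901595 0.0008729884220446543 0.02037897671524149 corner -0.12963187624901595 0.07137897671524149
```

View pics/w7.png

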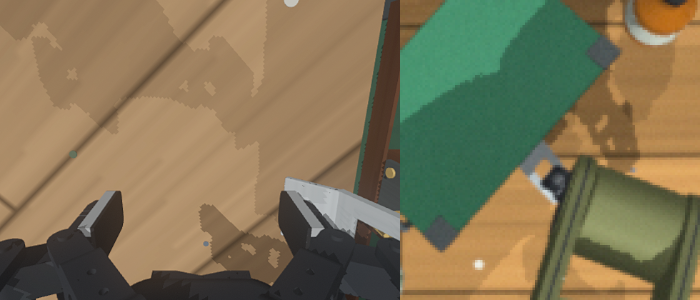

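```bash
cat > f4.py <<'E'
from f3 import *
for ph in(.2,.3,.4,.6,.8,1.0):
    P=[.6157,.0119,.822,.085,ph];print(ph,pw(hp(P,.112,.014,.018)).round(0),pw(hp(P,.087,.002,.018)).round(0),pw(hp(P,.0,.0,.018)).round(0))
E
python3 f4.py|tail -6
python3 - <<'E'
import cv2
i=cv2.imread("pics/w7.png")
E
```

```text
0.2 [430. 234.] [504. 255.] [1030.  496.]
0.3 [409. 239.] [486. 259.] [1030.  496.]
0.4 [389. 245.] [469. 264.] [1030.  496.]
0.6 [351. 262.] [439. 278.] [1030.  496.]
0.8 [316. 287.] [414. 299.] [1030.  496.]
1.0 [282. 328.] [397. 331.] [1030.  496.]
```

The wrist view puts the tab end near full-frame (402,252), so the hasp is at about 0.33 and following the finger as planned. I'll continue until the bar meets the nose, then press down.

>>> {"method": "step_arm", "body": {
  "increments": [
    [[0, 0.28, 0.15, 0], [0, 0.28, 0.15, 0], [0, 0.28, 0.15, 0], [0, 0, 0, 0]]
  ]
}}

```text
time_s: 17.75
tcp_pos: [0.4994, -0.112, 0.0114]
eef_rot: [-3.141, -0.001, 2.389]
force: [-0.6, 0.1, 0.2]
grip_width: 1.0
grip_force: 0.0
```

>>> {"method": "step_arm", "body": {
  "increments": [
    [[0, 0, 0.2, 0], [0, 0, 0, 0]]
  ]
}}

```text
time_s: 18.0
tcp_pos: [0.4987, -0.1125, 0.0071]
eef_rot: [-3.141, -0.001, 2.389]
force: [-2.3, -2.6, -0.1]
grip_width: 0.999
grip_force: 0.0
```

>>> {"method": "step_arm", "body": {
  "increments": [
    [[0, 0, 0.2, 0], [0, 0, 0, 0]]
  ]
}}

```text
time_s: 18.25
tcp_pos: [0.4982, -0.1131, 0.0032]
eef_rot: [-3.139, -0.001, 2.389]
force: [-4.7, -5.7, -0.5]
grip_width: 1.001
grip_force: 0.0
```

Pressing gives only sideways force. The knuckle, which sticks out past the finger tip, is on the strap, so the tip can't load the tab. I'll back off and turn the hand by 0.87 rad so the tip corner lands on the tab with the knuckle off to the side.

>>> {"method": "step_arm", "body": {
  "increments": [
    [[0, -0.7, 0, 0], [-0.6, 0, -0.9, 0], [-0.6, 0, -0.95, 0], [0, 0, 0, -1], [0, 0, 0, -1], [0, 0, 0, -1], [0, 0, 0, -1], [0, 0, 0, -1]]
  ]
}}

```text
time_s: 19.25
tcp_pos: [0.5094, -0.1398, 0.043]
eef_rot: [-3.141, 0.003, 2.993]
force: [0.2, 0.0, 0.2]
grip_width: 0.994
grip_force: 0.0
```

>>> {"method": "step_arm", "body": {
  "increments": [
    [[0, 0, 0, -1], [0, 0, 0, -1], [0, 0, 0, -0.3], [0, 0, 0, 0]]
  ]
}}

```text
time_s: 19.75
tcp_pos: [0.5083, -0.1394, 0.0418]
eef_rot: [-3.141, 0.002, -3.02]
force: [-0.2, 0.1, 0.2]
grip_width: 0.999
grip_force: 0.0
```

```bash
cat > st.py <<'E'
from bench import *
import numpy as np
o=observe();p=o["tcp_pos"];c,s=np.cos(.822),np.sin(.822);d=p[:2]-[.6157,.0119];y=o["eef_rot"][2]
b=y-np.pi/2-.822;b=(b+np.pi)%(2*np.pi)-np.pi
X=np.array([c*d[0]+s*d[1],-s*d[0]+c*d[1]]);k=np.array([.05*np.cos(b)+.011*np.sin(b),.05*np.sin(b)-.011*np.cos(b)])
f=o["force"];print("beta",b.round(3),"tcp case",X.round(4),p[2].round(4),"tip corner",(X+k).round(4),(p[2]+.051).round(4),"F case",(c*f[0]+s*f[1]).round(1),(-s*f[0]+c*f[1]).round(1),f[2].round(1),"j6",o["joints"][5].round(2))
E
cat > look.py <<'E'
from fit import *
from bench import get_image
import cv2,sys
cv2.imwrite("pics/"+sys.argv[1]+"_s.png",get_image("scene")[:,:,::-1]);cv2.imwrite("pics/"+sys.argv[1]+"_t.png",get_image("top")[:,:,::-1])
E
python3 st.py
```

```text
beta 0.871 tcp case [-0.1839 -0.0244] 0.0418 tip corner [-0.1433  0.0068] 0.0928 F case -0.1 0.2 0.2 j6 -2.06
```

>>> {"method": "step_arm", "body": {
  "increments": [
    [[-0.6, 0.5, 0, 0], [-0.6, 0.5, 0, 0], [0, 0, 0.6, 0], [0, 0, 0.5, 0], [0, 0, 0, 0]]
  ]
}}

```text
time_s: 20.38
tcp_pos: [0.5271, -0.1158, 0.0167]
eef_rot: [3.14, -0.003, -3.019]
force: [0.9, 0.6, 0.7]
grip_width: 1.004
grip_force: 0.0
```

>>> {"method": "step_arm", "body": {
  "increments": [
    [[0, 0, 0.2, 0], [0, 0, 0, 0]]
  ]
}}

```text
time_s: 20.62
tcp_pos: [0.5285, -0.1164, 0.0145]
eef_rot: [3.141, -0.0, -3.019]
force: [0.9, 0.0, 0.7]
grip_width: 0.999
grip_force: 0.0
```

>>> {"method": "step_arm", "body": {
  "increments": [
    [[0, 0, 0.2, 0], [0, 0, 0, 0]]
  ]
}}

```text
time_s: 20.88
tcp_pos: [0.529, -0.1166, 0.0111]
eef_rot: [-3.141, 0.001, -3.018]
force: [-0.5, -1.1, 0.9]
grip_width: 0.997
grip_force: 0.9
```

>>> {"method": "step_arm", "body": {
  "increments": [
    [[0, 0, 0.2, 0], [0, 0, 0, 0]]
  ]
}}

```text
time_s: 21.12
tcp_pos: [0.5293, -0.1167, 0.0077]
eef_rot: [-3.141, 0.001, -3.018]
force: [-1.6, -1.3, 5.0]
grip_width: 1.0
grip_force: 2.6
```

```bash
python3 st.py
```

```text
beta 0.872 tcp case [-0.153  -0.0242] 0.0077 tip corner [-0.1125  0.007 ] 0.0587 F case -2.1 0.3 5.0 j6 -2.01
```

The vertical force is now building at exactly the predicted tab height. I'll keep pressing.

>>> {"method": "step_arm", "body": {
  "increments": [
    [[0, 0, 0.2, 0], [0, 0, 0, 0]]
  ]
}}

```text
time_s: 21.38
tcp_pos: [0.5295, -0.1169, 0.0042]
eef_rot: [-3.14, 0.001, -3.018]
force: [-3.1, -3.0, 8.1]
grip_width: 1.001
grip_force: 3.8
```

>>> {"method": "step_arm", "body": {
  "increments": [
    [[0, 0, 0.2, 0], [0, 0, 0, 0]]
  ]
}}

```text
time_s: 21.62
tcp_pos: [0.5298, -0.117, 0.0008]
eef_rot: [-3.14, 0.001, -3.018]
force: [-4.4, -1.4, 10.5]
grip_width: 1.0
grip_force: 4.9
```

```bash
python3 st.py; python3 look.py p1
```

```text
beta 0.872 tcp case [-0.1529 -0.0248] 0.0008 tip corner [-0.1124  0.0064] 0.0518 F case -4.0 2.3 10.5 j6 -2.01
```

>>> {"method": "step_arm", "body": {
  "increments": [
    [[0, 0, 0.15, 0], [0, 0, 0, 0]]
  ]
}}

```text
time_s: 21.98
tcp_pos: [0.5287, -0.1161, -0.0044]
eef_rot: [3.141, 0.0, -3.019]
force: [0.4, -0.0, 0.6]
grip_width: 1.001
grip_force: 0.0
```

>>> {"method": "step_arm", "body": {
  "increments": [
    [[-0.1, 0.08, 0.1, 0], [0, 0, 0, 0]]
  ]
}}

```text
time_s: 22.22
tcp_pos: [0.5304, -0.1141, -0.0066]
eef_rot: [3.141, -0.0, -3.018]
force: [0.1, 0.3, 1.4]
grip_width: 1.001
grip_force: 0.4
```

```bash
python3 st.py
```

```text
beta 0.872 tcp case [-0.1504 -0.0233] -0.0066 tip corner [-0.1098  0.0079] 0.0444 F case 0.2 0.1 1.4 j6 -2.01
```

```bash
python3 look.py p2
cat > edge.py <<'E'
from fit import *
import cv2,sys
P0=[.6157,.0119,.822]
def prof(img,y,th,cam):
    # displacement of lid front edge (px, along outward image direction) relative to predicted edge at th
    A=proj(cam,pt([*P0,th,0],.164,.04,y))[0];B=proj(cam,pt([*P0,th,0],.120,.04,y))[0];d=(A-B)/np.linalg.norm(A-B)
    t=np.arange(-8,8,.25);q=A+t[:,None]*d
    g=cv2.remap(img.astype(np.float32),q[:,0].astype(np.float32)[None],q[:,1].astype(np.float32)[None],1)[0]
    s=g[:,1]-g[:,2];k=cv2.GaussianBlur(s[None],(0,0),3)[0];i=np.argmin(np.gradient(k)[4:-4])+4;return t[i]
for cam in("scene","top"):
    ys=[-.09,-.075,-.06,.06,.075,.09]
    d=[proj(cam,pt([*P0,th,0],.164,.04,-.08))[0] for th in(.02,.07)];print(cam,"px per .05rad",(d[1]-d[0]).round(2))
    for n in sys.argv[1:]:
        im=cv2.imread(f"pics/{n}_{cam[0]}.png");print(n,[float(prof(im,y,.05,cam)) for y in ys])
E
python3 edge.py p1 p2; python3 st.py
```

```text
scene px per .05rad [-0.17 -0.65]
p1 [-1.0, -1.0, -1.0, -0.75, -0.5, -0.5]
p2 [-1.25, -1.25, -1.25, -0.75, -0.5, -0.5]
top px per .05rad [-0.44 -1.  ]
p1 [0.75, 0.75, 0.75, 1.0, 1.0, 1.25]
p2 [0.75, 0.75, 0.75, 1.0, 1.0, 1.25]
beta 0.872 tcp case [-0.1504 -0.0234] -0.0065 tip corner [-0.1098  0.0079] 0.0445 F case -0.0 0.2 0.8 j6 -2.01
```

The lid edge is in the same place in p1 and p2, and the force has dropped, so the bar has snapped under or behind the nose and the lid is held. I'll back off, turn straight again and push the strap home with the back of the hand.

>>> {"method": "step_arm", "body": {
  "increments": [
    [[0.58, -0.49, 0, 0], [0.58, -0.49, 0, 0], [0, 0, 0, 1], [0, 0, 0, 1], [0, 0, 0, 1], [0, 0, 0, 1], [0, 0, 0, 1], [0, 0, 0, 1]]
  ]
}}

```text
time_s: 23.32
tcp_pos: [0.509, -0.1374, -0.0064]
eef_rot: [-3.141, -0.0, 2.54]
force: [0.6, -0.4, 0.0]
grip_width: 0.999
grip_force: 0.0
```

>>> {"method": "step_arm", "body": {
  "increments": [
    [[0, 0, 0, 1], [0, 0, 0, 0.27], [0.6, 0, 0.5, 0], [0.55, 0, 0.5, 0], [0, 0, 0, 0]]
  ]
}}

```text
time_s: 23.95
tcp_pos: [0.4905, -0.1197, -0.0283]
eef_rot: [-3.14, -0.004, 2.394]
force: [-0.9, 0.1, 0.3]
grip_width: 0.998
grip_force: 0.0
```

```bash
python3 st.py; python3 look.py p3; python3 edge.py p1 p3
```

```text
beta 0.001 tcp case [-0.1816  0.0021] -0.0283 tip corner [-0.1316 -0.0088] 0.0227 F case -0.5 0.7 0.3 j6 -1.17
scene px per .05rad [-0.17 -0.65]
p1 [-1.0, -1.0, -1.0, -0.75, -0.5, -0.5]
p3 [-1.25, -1.0, -1.0, -0.75, -0.75, -0.5]
top px per .05rad [-0.44 -1.  ]
p1 [0.75, 0.75, 0.75, 1.0, 1.0, 1.25]
p3 [0.75, 0.75, 0.75, 1.0, 1.0, 1.25]
```

>>> {"method": "step_arm", "body": {
  "increments": [
    [[-0.1, 0.4, 0, 0], [0, 0.4, 0, 0], [0, 0, 0, 0]]
  ]
}}

```text
time_s: 24.42
tcp_pos: [0.5016, -0.116, -0.0253]
eef_rot: [-3.128, -0.002, 2.396]
force: [-27.6, -26.6, 17.1]
grip_width: 1.004
grip_force: 19.1
```

>>> {"method": "step_arm", "body": {
  "increments": [
    [[0, 0.2, 0, 0], [0, 0, 0, 0]]
  ]
}}

```text
time_s: 24.68
tcp_pos: [0.5015, -0.116, -0.0251]
eef_rot: [-3.121, -0.004, 2.396]
force: [-42.2, -39.1, 24.5]
grip_width: 0.994
grip_force: 28.5
```

>>> {"method": "step_arm", "body": {
  "increments": [
    [[0, 0.2, 0, 0], [0, 0, 0, 0]]
  ]
}}

```text
time_s: 24.92
tcp_pos: [0.5043, -0.1075, -0.0304]
eef_rot: [-3.13, -0.007, 2.392]
force: [-8.5, -15.3, -13.1]
grip_width: 0.996
grip_force: 11.1
```

```bash
python3 st.py; python3 look.py p4; python3 edge.py p3 p4
```

```text
beta -0.001 tcp case [-0.1632  0.0003] -0.0304 tip corner [-0.1133 -0.0107] 0.0206 F case -17.0 -4.2 -13.1 j6 -1.13
scene px per .05rad [-0.17 -0.65]
p3 [-1.25, -1.0, -1.0, -0.75, -0.75, -0.5]
p4 [-0.5, -0.75, -0.5, -0.25, -0.25, 0.0]
top px per .05rad [-0.44 -1.  ]
p3 [0.75, 0.75, 0.75, 1.0, 1.0, 1.25]
p4 [0.0, 0.25, 0.25, 0.5, 0.25, 0.5]
```

>>> {"method": "step_arm", "body": {
  "increments": [
    [[0, -0.3, 0, 0], [0, -0.3, 0, 0], [0, -0.5, 0, 0], [0, -1, 0, 0], [0, -1, 0, 0], [0, 0, -1, 0], [0, 0, -1, 0], [0, 0, 0, 0]]
  ]
}}

```text
time_s: 26.02
tcp_pos: [0.4704, -0.152, 0.0164]
eef_rot: [3.14, 0.006, 2.391]
force: [1.0, -1.1, -0.2]
grip_width: 0.999
grip_force: 0.0
```

```bash
python3 st.py; python3 look.py p5; python3 edge.py p3 p4 p5
python3 - <<'E'
from bench import *
import cv2,numpy as np
w=get_image("wrist")[:,:,::-1];cv2.imwrite("pics/w8.png",w)
s=cv2.imread("pics/p5_s.png")[90:220,200:370];t=cv2.imread("pics/p5_t.png")[170:300,240:370]
s=cv2.resize(s,(400,300),interpolation=2);t=cv2.resize(t,(300,300),interpolation=2)
cv2.imwrite("pics/v10.png",np.vstack([np.hstack([s,t]),np.hstack([cv2.resize(w,(400,300)),np.zeros((300,300,3),np.uint8)])]))
E
```

```text
beta -0.001 tcp case [-0.2189 -0.0052] 0.0164 tip corner [-0.169  -0.0162] 0.0674 F case -0.1 -1.4 -0.2 j6 -1.24
scene px per .05rad [-0.17 -0.65]
p3 [-1.25, -1.0, -1.0, -0.75, -0.75, -0.5]
p4 [-0.5, -0.75, -0.5, -0.25, -0.25, 0.0]
p5 [-0.5, -0.5, -0.5, -0.25, -0.25, -0.25]
top px per .05rad [-0.44 -1.  ]
p3 [0.75, 0.75, 0.75, 1.0, 1.0, 1.25]
p4 [0.0, 0.25, 0.25, 0.5, 0.25, 0.5]
p5 [0.0, 0.25, 0.0, 0.5, 0.25, 0.5]
```

View pics/v10.png

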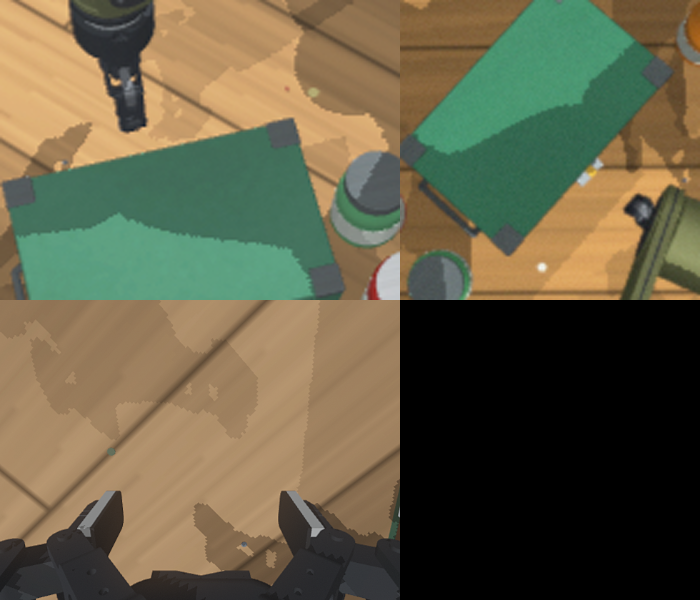

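The last view (top panel) shows only a short stub of strap at the lid front near (590,170), with the brass nose showing through the slot. The lid lies flat. I'll check the joint values numerically from the saved top image.

```bash
cat > strap.py <<'E'
from fit import *
import cv2,sys
P0=[.6157,.0119,.822]
im=cv2.imread(f"pics/{sys.argv[1]}_t.png").astype(np.float32)
c,s=np.cos(.822),np.sin(.822)
W=lambda x,y,z:np.array([.6157+c*x-s*y,.0119+s*x+c*y,z])
for y in(-.014,0,.014):
    A=proj("top",W(-.08,y,.06))[0];B=proj("top",W(-.15,y,.06))[0];d=(B-A)/np.linalg.norm(B-A)
    t=np.arange(0,26,1.);q=(A+t[:,None]*d).astype(np.float32)
    g=cv2.remap(im,q[:,0][None],q[:,1][None],1)[0]
    print(y,[tuple(int(v) for v in p) for p in g])
    r=lambda X:round(float((proj("top",X)[0]-A)@d),1)
    for th,ph in((.03,.1),(.065,0),(.065,-.03),(.09,.1),(.09,.13),(.09,.2)):
        P=[*P0,th,ph];print("  th,ph",th,ph,"lidfront",r(pt(P,.164,.04,y)),"bend",r(hp(P,.087,.002,y)),"tabend",r(hp(P,.112,.014,y)))
    print("  nose tip",r(W(-.0965,y,.088)),r(W(-.0965,y,.075)))
E
python3 strap.py p5;echo; python3 strap.py p3|grep '^[-0]'
```

```text
-0.014 [(80, 106, 51), (77, 101, 51), (84, 101, 68), (124, 128, 115), (186, 183, 175), (187, 186, 179), (183, 187, 186), (118, 136, 150), (63, 95, 123), (61, 106, 143), (72, 126, 168), (83, 140, 186), (81, 138, 187), (84, 142, 189), (86, 144, 191), (88, 146, 194), (87, 146, 195), (87, 148, 197), (88, 149, 198), (88, 149, 199), (86, 145, 195), (87, 145, 195), (86, 147, 196), (91, 156, 207), (97, 167, 222), (90, 153, 203)]
  th,ph 0.03 0.1 lidfront 2.6 bend 5.6 tabend 11.2
  th,ph 0.065 0 lidfront 1.9 bend 3.2 tabend 8.3
  th,ph 0.065 -0.03 lidfront 1.9 bend 2.2 tabend 7.0
  th,ph 0.09 0.1 lidfront 1.4 bend 7.0 tabend 13.2
  th,ph 0.09 0.13 lidfront 1.4 bend 8.0 tabend 14.4
  th,ph 0.09 0.2 lidfront 1.4 bend 10.2 tabend 17.2
  nose tip 6.2 6.2
0 [(78, 103, 50), (75, 100, 52), (68, 96, 70), (61, 121, 135), (60, 139, 171), (62, 155, 192), (72, 187, 226), (82, 173, 217), (86, 148, 195), (87, 145, 194), (86, 145, 194), (87, 146, 196), (87, 146, 196), (87, 147, 197), (87, 147, 196), (87, 146, 194), (85, 145, 192), (85, 145, 191), (85, 147, 195), (86, 148, 198), (87, 148, 198), (84, 143, 192
[... 1649 characters left out ...]
197, 234), (99, 146, 162), (116, 120, 117), (118, 115, 109), (98, 96, 90), (59, 54, 51), (47, 42, 40), (65, 61, 59), (93, 89, 84), (131, 127, 122), (143, 137, 132), (129, 124, 118), (89, 83, 82), (58, 61, 60), (54, 71, 68), (55, 81, 79), (65, 99, 93), (68, 104, 98), (67, 95, 90), (64, 78, 75)]
0.014 [(80, 105, 51), (79, 103, 51), (78, 101, 50), (82, 100, 67), (118, 120, 109), (160, 157, 150), (180, 177, 168), (200, 196, 185), (210, 207, 194), (208, 204, 192), (186, 181, 171), (134, 129, 122), (89, 89, 88), (64, 73, 83), (56, 73, 89), (68, 96, 120), (75, 106, 133), (72, 105, 137), (62, 82, 100), (51, 62, 71), (38, 46, 56), (42, 50, 55), (51, 66, 64), (57, 85, 81), (60, 90, 86), (66, 101, 96)]
```

The strap's tail now ends at 6.8 px, where 7.0 is predicted for lid 0.065 and hasp -0.03. The lid also rose by about 0.04 rad off the nose-tip position, so the bar is hooked behind the nose. The hand is clear, so I'm handing in.

```bash
python3 -c "
from bench import hand_in;print(hand_in())"
```

```text
the job is handed in; nothing more can be done
None
```

I lowered the lid and hooked the hasp behind the brass keeper, then handed in at about 26 s with the arm clear and the bottle, jar and tin not touched; the camera fit gives lid about 0.065 rad and hasp about -0.03 rad, but hand-in reported no verdict, and one inward push on the strap peaked near 60 N.

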